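# Change over a bay of the tipping spice carousel

### The arm

A 6-joint arm with a two-finger parallel gripper is mounted at the origin on the work surface. World frame = base frame: x ahead of the robot, y to its left, z up, the work surface at z = 0. Lengths are in m, angles in rad, forces in N, time in s.
With the tool pointing down it reaches from about 0.35 to 0.875 m from the base axis. Payload 4.2 kg.
Tool frame: the origin (TCP) lies at the very end of the fingers, on their centre line; the grasp point (between the pads) lies behind it (grip_depth is the z of the grasp point in the tool frame, in m); z points along the fingers, y is the line along which they close (so a half turn about z gives the same grasp; the last joint's range is limited). The gripper opens to 85 mm and grips with 20 to 120 N. Pads are 22 mm wide; open, the fingers measure 114 mm over their backs; the gripper's body (76 mm by 85 mm) begins 54 mm behind the grasp point. The pads swing forward as they close: fully open they stand 13 mm farther back than shut.
Start: joints at [0.259, 0.385, 0.008, 0, -1.194, -0.259], TCP at [0.625, 0, 0.231] pointing down, gripper open.
Joint ranges: [-3.14, 3.14], [-1.21, 2.06], [-1.07, 1.41], [-3.16, 2.05], [-2.99, -0.16], [-3.1, 3.1]. Speed limits (rad/s): [2.79, 2.79, 3.14, 3.14, 3.14, 3.14].

### API

Orientations are given as [roll, pitch, yaw] about the fixed x, y, z axes, in that order (R = Rz(yaw) Ry(pitch) Rx(roll)).
In Python, from plant import * gives the robot as it stands.
- The arm moves only by the shell command python3 -m crank 'ROWS' [FORCE]. ROWS is JSON, a list that holds one entry, the list of rows, each a list of 7 numbers: the shift along the tool's x, y, z in m, then the turn, a rotation vector about the tool's x, y, z in rad, then the opening, from 0 (shut) to 1 (fully open). In form: [[[tx, ty, tz, rx, ry, rz, claw], ...]]. A call has exactly 8 rows; each row shifts and turns the commanded pose from where the row before left it, along the tool's axes as they then stand; what a row does not reach is not made up. A row lasts 1/8 s, in which the tool goes at most 62.5 mm and 10.7 degrees, less where a joint would pass 70% of its speed; a pose out of reach is approached as far as the arm can. A call is refused whole if a number of a shift passes 0.0625 or a number of a turn 0.188, either way. A call with a gripper value outside its range is refused whole. The fingers move at their own pace and stop on an object; FORCE is the grip in N (left out, the last holds). Time passes only in rows, so rows that do not move let the fingers close, or fill a call up. It gives the time, the measured TCP pose, the force, the opening and the grip force at its end, in the units of the state.
- observe(): the state, without advancing time (a new reading comes with each control period).
- camera(name): name is "scene" or "side" or "wrist"; returns a dict with "image" (420x560x3 uint8, blue, green, red), "camera_matrix" (3x3 intrinsics, pixels), "extrinsics" (4x4, takes a point from world to camera coordinates). Camera axes: x right, y down, z forward; pixel columns grow to the right and rows downward; lengths in m; the calibration is good to about 2 mm. A picture is of the moment at which its call begins. There is no depth.
- job_done(): hands the job in; it is judged then, once.
Trained networks look in the newest picture that a camera, given by its name, has taken for a name from the list of things; names that differ only in an ending like _2 or _b are one class to them, and where a whole thing is asked for, a point or a joint stands for the part that bears it (a point fixed in the world has none). Each returns a list of dicts, best first, with "conf" (0 to 1); they miss things now and then, are a little off and sometimes report something else, mostly with a low value. They report only what shows in the picture. A call takes as long as a camera call. They do not tell look-alikes from the thing itself.
- find_in(camera, label): "xy" ([column, row] in pixels, amid what is visible of it).
- silhouettes(camera, label): "region" (420x560 bool, what is visible of it) and "xy" ([column, row] in pixels, amid what is visible of it).
The state is a dict: "time_s": time; "joints": joint angles; "qvel": joint speeds; "effort": joint torques, N m; "tool_pos": TCP position; "tcp_rot": TCP orientation; "contact_force": force on the tool from outside, world axes, zero at the start; "wrist_torque": the same for the moment, N m; "opening": opening from 0.0 (shut) to 1.0 (fully open); "grip_force": force on a finger pad.
Only numpy, scipy, OpenCV 4.12 (cv2) and the standard library are available. Lean on these libraries where they do the work, as an engineer would, in place of code of your own. Each camera call takes 0.05 s, during which the arm holds its last target. There are 200 camera calls.

### The job

The red-lidded tin in the tipping carousel is out of date: turn the carousel until that tin's compartment faces the spout, click the yellow push-push brake on (feel whether it is out or in; it must be out to turn and in before you tip), and tip the deck by its blue handle so that the tin slides into the red tub without the gripper touching the tin. Let the deck down level, then stand all the green-lidded tins from the bench upright in the emptied compartment. Leave that compartment at the spout, the brake on, the blue-lidded tins in their compartments and the other things on the bench where they are.

Things in the scene. Friction and masses are not known exactly. Their poses are not given: they have to be found in the camera images.
- station: White base of the tipping carousel, fixed to the bench, 320 x 400 mm. Origin on the bench under the carousel's axis. Its y axis points away from the spout towards the blue tip handle; its x axis is square to that, level. Everything of the carousel is given in this frame.
- hub (a point): Point on the carousel's axis at the height of the compartments' floor (78 mm above the bench), fixed, with the axes of the base.
- bay (a point): Middle of the compartment place that faces the spout: 90 mm from the axis towards the spout (base -y), at floor height 78 mm; it does not turn or tip. The rim's opening there is about 180 mm wide; the spout is a chute lip 3 mm below the floor that ends 217 mm from the axis, with side walls 34 mm high.
- rotor (a joint): Turn of the carousel, rad, anticlockwise from above positive, endless, light friction (0.03 N m). White slippery disc 300 mm in diameter, split by four walls 5 mm thick and 24 mm high into four equal compartments, whose middles lie at 0, 90, 180 and 270 degrees from the base's x axis when this reads 0. A rim 40 mm high (inner radius 155 mm) surrounds it except at the spout.
- bar (a point): Middle of the orange grip bar on the carousel's hub, at the height to grip (156 mm above the bench); its axes turn with the carousel and agree with the base's when that reads 0. The bar is 74 mm long, 14 mm wide, 24 mm high (top at 168 mm) and lies 45 degrees anticlockwise from this point's x axis. Below it the hub, 48 mm in diameter, ends at 134 mm.
- deck (a joint): Tip of the steel deck (carries carousel, rim, spout, handle, brake), rad: 0 level, resting by its weight (1.4 kg with tins), stop at 0.40. Hinged on a level axis along the base's x, at base y = -170 mm, 50 mm above the bench; lifting the handle tips it to the spout. Damped (3 N m s/rad): lift slowly, about 10 N; it sinks back by itself.
- handle (a point): Middle of the blue round handle bar (14 mm thick, 100 mm long, along the base's x) on the side away from the spout; level, it is 115 mm above the bench and 212 mm from the carousel's axis. Gripped from above, the bar may turn in the fingers while it follows the arc about the hinge.
- button (a joint): Travel of the yellow push-push brake button, m, down positive. Rests out (0, brake off) or in (0.0115, on); each full press to its stop (0.0225) and release swaps them; less than 0.021 may not. Spring 2.5 N out, 5.5 N at the stop. On, a hidden pin holds the carousel only where a compartment faces the spout squarely, pulling it in from within 4 degrees; farther off it only blocks passing such a place.
- cap (a point): Centre of the top of the yellow button cap, 48 mm in diameter, on a black housing 64 mm in diameter at a corner of the deck (base x = -128 mm, y = 168 mm). With the deck level its height above the bench is 124 mm out, 112.5 mm in, 101.5 mm fully pressed; the housing's top is 96 mm high.
- old_tin: Aluminium tin, upright cylinder 50 mm in diameter and 60 mm tall, about 0.12 kg, red lid; origin at the centre of its base. The out-of-date tin, standing in one of the three compartments that do not face the spout.
- kept_tin1: Aluminium tin, upright cylinder 50 mm in diameter and 60 mm tall, about 0.12 kg, blue lid; origin at the centre of its base. Stays in its compartment of the carousel; it may slide there when the deck is tipped.
- kept_tin2: Aluminium tin, upright cylinder 50 mm in diameter and 60 mm tall, about 0.12 kg, blue lid; origin at the centre of its base. Stays in its compartment of the carousel; it may slide there when the deck is tipped.
- fresh_tin1: Aluminium tin, upright cylinder 50 mm in diameter and 60 mm tall, about 0.12 kg, green lid; origin at the centre of its base. Fresh tin standing on the bench; two or three of the four are present. Three fit in one compartment.
- fresh_tin2: Aluminium tin, upright cylinder 50 mm in diameter and 60 mm tall, about 0.12 kg, green lid; origin at the centre of its base. Fresh tin standing on the bench; two or three of the four are present. Three fit in one compartment.
- fresh_tin3: Aluminium tin, upright cylinder 50 mm in diameter and 60 mm tall, about 0.12 kg, green lid; origin at the centre of its base. Fresh tin standing on the bench; two or three of the four are present. Three fit in one compartment.
- fresh_tin4: Aluminium tin, upright cylinder 50 mm in diameter and 60 mm tall, about 0.12 kg, green lid; origin at the centre of its base. Fresh tin standing on the bench; two or three of the four are present. Three fit in one compartment.
- tub_in (a point): Centre of the inner floor (5 mm above the bench) of the red waste tub under the spout, fixed; 212 mm inside along its x, 192 mm along its y; wall towards the carousel 42 mm high, the others 75 to 85 mm.
- oil_bottle: Bystander: amber oil bottle, 66 mm in diameter, 200 mm tall; origin at the base.
- sugar_jar: Bystander: clear jar with red cap, 80 mm in diameter, 120 mm tall; origin at the base.
- steel_bowl: Bystander: steel bowl, 150 mm in diameter, 70 mm tall; origin at the base.
- spatula: Bystander: spatula lying flat, about 250 mm long.
- mug: Bystander: white mug, 80 mm in diameter, 90 mm tall; origin at the base.
Not all that is in view belongs to the job. What is shaped like the old_tin but pink is not meant.

How it is judged:
On the way, in this order (a step that is already met when the one before it is completed fails the run):
1. with the deck level, the red-lidded tin's compartment faces the spout and the brake is in (horizontal distance between old_tin and bay below 0.075 m and height (world z) of old_tin above 0.07 m and (angle between the x axis of bar and the x axis of hub, either way round below 0.12 rad or angle between the x axis of bar and the y axis of hub, either way round below 0.12 rad) and value of joint deck below 0.03 rad and value of joint button between 0.007 and 0.015 m), for 0.3 s.
2. the deck is tipped with the brake in (value of joint deck above 0.25 rad and value of joint button between 0.007 and 0.015 m), for 0.1 s.
3. the red-lidded tin lies in the tub and the deck is level again (value of joint deck below 0.03 rad and x of old_tin in the frame of tub_in between -0.11 and 0.11 m and y of old_tin in the frame of tub_in between -0.1 and 0.1 m and height (world z) of old_tin below 0.07 m), for 0.3 s.
At the end, for the whole second after the job is handed in: Green-lidded tins upright (7 deg) on the floor of the spout compartment (within 75 mm of its middle), which faces the spout within 7 deg; brake rests in (7-15 mm); deck level (<0.03 rad); red-lidded tin in the tub; blue-lidded tins in other compartments of the carousel (all of step 3 and horizontal distance between each of fresh_tin1, fresh_tin2, fresh_tin3, fresh_tin4 and bay below 0.075 m and height (world z) of fresh_tin1 between 0.07 and 0.09 m and angle between each of fresh_tin1, fresh_tin2, fresh_tin3, fresh_tin4's own z axis and vertical below 0.12 rad and linear speed of each of fresh_tin1, fresh_tin2, fresh_tin3, fresh_tin4 below 0.03 m/s and height (world z) of fresh_tin2 between 0.07 and 0.09 m and height (world z) of fresh_tin3 between 0.07 and 0.09 m and height (world z) of fresh_tin4 between 0.07 and 0.09 m and horizontal distance between each of kept_tin1, kept_tin2 and hub below 0.15 m and height (world z) of each of kept_tin1, kept_tin2 above 0.07 m and horizontal distance between each of kept_tin1, kept_tin2 and bay above 0.078 m and value of joint button between 0.007 and 0.015 m and (angle between the x axis of bar and the x axis of hub, either way round below 0.12 rad or angle between the x axis of bar and the y axis of hub, either way round below 0.12 rad)); the robot touches nothing.
It fails at once if the deck is tipped with the brake out (value of joint deck above 0.12 rad and value of joint button below 0.005 m).
It fails at once if the gripper takes hold of the red-lidded tin (contact force between the fingers and old_tin above 3 N).
It fails at once if a blue-lidded tin leaves the carousel (horizontal distance between any of kept_tin1, kept_tin2 and hub above 0.18 m).
It fails at once if a bystander is moved (distance of any of oil_bottle, sugar_jar, steel_bowl, spatula, mug from where it was at the start of the episode above 0.03 m).
Of fresh_tin1, fresh_tin2, fresh_tin3, fresh_tin4 only 2 to 3 are there at a start; the rules pass over those that are not, and their reading is None.
At some moment in a run one of fresh_tin1, fresh_tin2, fresh_tin3, fresh_tin4 may be knocked a few centimetres aside while the robot is not near it.
It also fails if it takes over 210 s, if anything falls off the work surface, if the arm or the gripper's body presses on something with over 40 N, if the wrist force passes 120 N, or if a joint passes its speed limit or range.

## Working session

There is one attempt and no reset: what is moved stays moved. The work goes in short steps, Python scripts to look and compute and a shell command to move; the robot and the scene stay as the last step left them, time stands still between calls to the robot, and variables do not carry over. Pictures are saved under pics/ and viewed, at most 14 in all, crops included, and the job is handed in when it is done.

```bash
ls; mkdir -p pics; cat > h.py <<'E'
from plant import *
import numpy as np, cv2
from scipy.spatial.transform import Rotation as R
def snap(n,f=None):
    c=camera(n)
    if f: cv2.imwrite('pics/'+f,c['image'])
    return c
def ray(c,uv):
    K=np.array(c['camera_matrix']);E=np.array(c['extrinsics'])
    d=E[:3,:3].T@np.linalg.solve(K,[uv[0],uv[1],1.]);o=-E[:3,:3].T@E[:3,3]
    return o,d
def atz(c,uv,z):
    o,d=ray(c,uv);return o+d*(z-o[2])/d[2]
def proj(c,p):
    K=np.array(c['camera_matrix']);E=np.array(c['extrinsics'])
    q=K@(E[:3,:3]@np.array(p)+E[:3,3]);return q[:2]/q[2]
E
python3 - <<'E'
from h import *
np.set_printoptions(precision=4,suppress=True)
o=observe();print({k:np.round(v,3) for k,v in o.items()})
try: print(grip_depth)
except Exception as e: print(e)
for n in ['scene','side']:
    c=snap(n,n+'1.png'); 
    print(n,ray(c,(280,210)))
    for l in ['station','bar','handle','cap','old_tin','kept_tin1','fresh_tin1','tub_in','deck']:
        try: print(n,l,[(np.round(d['xy']).tolist(),round(d['conf'],2)) for d in find_in(n,l)])
        except Exception as e: print(l,e)
E
```

```text
pics
{'time_s': np.float64(0.0), 'joints': array([ 0.259,  0.386,  0.007, -0.   , -1.194, -0.259]), 'qvel': array([ 0.001,  0.001, -0.001,  0.   ,  0.002,  0.   ]), 'effort': array([ -0.001, -39.229,  18.84 ,   4.186,  -0.005,   0.   ]), 'tool_pos': array([0.624, 0.   , 0.23 ]), 'tcp_rot': array([ 3.139, -0.   , -1.571]), 'contact_force': array([-0.252, -0.061, -0.024]), 'wrist_torque': array([-0.016, -0.004,  0.012]), 'grip_force': np.float64(0.0), 'opening': np.float64(0.998)}
-0.0187
scene (array([1.5877, 0.4088, 1.1079]), array([-0.7098, -0.2795, -0.6466]))
scene station [([258.0, 242.0], 0.65)]
scene bar [([249.0, 226.0], 0.8)]
scene handle [([257.0, 235.0], 0.8), ([329.0, 203.0], 0.47)]
scene cap [([327.0, 207.0], 0.48)]
scene old_tin [([171.0, 172.0], 0.66), ([274.0, 202.0], 0.61), ([184.0, 156.0], 0.61)]
scene kept_tin1 [([240.0, 240.0], 0.96), ([290.0, 228.0], 0.55)]
scene fresh_tin1 [([384.0, 250.0], 0.84), ([376.0, 269.0], 0.8), ([256.0, 238.0], 0.23)]
scene tub_in [([153.0, 208.0], 0.98)]
scene deck [([257.0, 236.0], 0.75), ([251.0, 223.0], 0.68)]
side (array([-0.0505, -1.2569,  0.8774]), array([ 0.3489,  0.7992, -0.4895]))
side station [([300.0, 233.0], 0.56)]
side bar [([307.0, 228.0], 0.84)]
side handle [([303.0, 231.0], 0.68)]
side cap [([330.0, 208.0], 0.53), ([254.0, 199.0], 0.46), ([183.0, 195.0], 0.23)]
side old_tin [([271.0, 341.0], 0.87), ([274.0, 219.0], 0.74), ([300.0, 327.0], 0.64)]
side kept_tin1 [([289.0, 200.0], 0.77), ([330.0, 211.0], 0.59)]
side fresh_tin1 [([244.0, 198.0], 0.69), ([261.0, 194.0], 0.53)]
side tub_in [([282.0, 171.0], 0.7), ([183.0, 194.0], 0.66), ([349.0, 291.0], 0.59), ([302.0, 233.0], 0.19)]
side deck []
```

View pics/scene1.png

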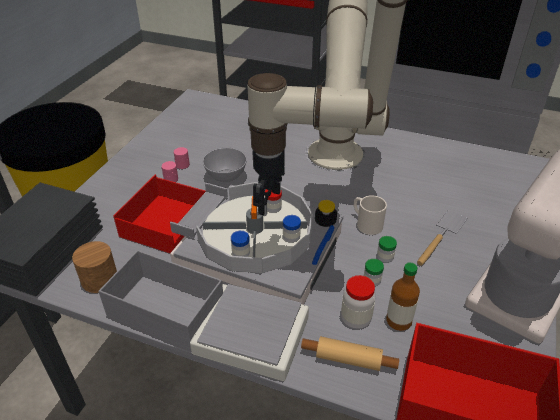

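View pics/side1.png

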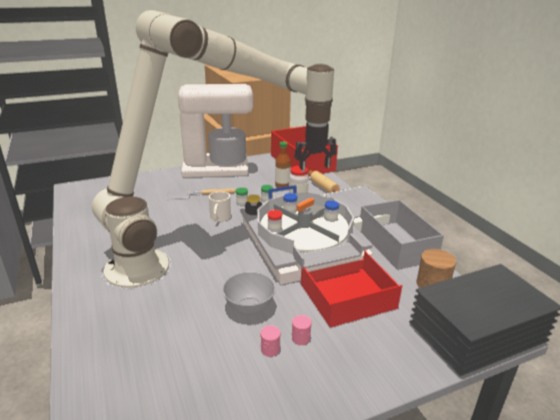

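The scene picture shows the red lid at (274,200), blue lids at (240,240) and (291,225), the orange bar at (255,214), the yellow button at (326,208), the blue handle at (322,243), green lids at (374,268) and (387,245), and the tub at (160,212). The pink tins are decoys. The side picture agrees: red lid (275,215), button (254,203), tub (350,287).

```bash
cat >> h.py <<'E'
HS=dict(yellow=((20,120,60),(34,255,255)),blue=((105,120,50),(125,255,255)),orange=((8,160,110),(18,255,255)),green=((50,100,40),(85,255,255)),red=((174,150,60),(182,255,255)))
def blobs(img,col,amin=12):
    h=cv2.cvtColor(img,cv2.COLOR_BGR2HSV)
    if col=='red': h[...,0]=np.where(h[...,0]<5,h[...,0]+180,h[...,0]); m=((h[...,0]>=174)&(h[...,1]>150)&(h[...,2]>60)).astype(np.uint8)
    else: m=cv2.inRange(h,*HS[col])
    n,l,s,c=cv2.connectedComponentsWithStats(m)
    return sorted([(int(s[i,4]),np.round(c[i],1).tolist(),s[i,:4].tolist()) for i in range(1,n) if s[i,4]>=amin],reverse=True)
def tri(ca,ua,cb,ub):
    oa,da=ray(ca,ua);ob,db=ray(cb,ub)
    A=np.stack([da,-db],1);t=np.linalg.lstsq(A,ob-oa,rcond=None)[0]
    p,q=oa+da*t[0],ob+db*t[1];return (p+q)/2,np.linalg.norm(p-q)
E
python3 - <<'E'
from h import *
np.set_printoptions(precision=4,suppress=True)
c=snap('scene');d=snap('side')
for col in HS:
    print(col,'scene',blobs(c['image'],col)[:8]);print('   side',blobs(d['image'],col)[:8])
E
```

```text
yellow scene [(1857, [61.0, 173.6], [6, 140, 102, 57]), (178, [326.4, 205.9], [318, 200, 17, 13])]
   side [(75, [253.2, 198.6], [248, 195, 12, 8])]
blue scene [(238, [239.6, 238.5], [231, 231, 18, 16]), (231, [322.5, 244.5], [312, 225, 22, 40]), (224, [291.5, 222.2], [283, 215, 18, 15]), (189, [543.2, 38.5], [536, 31, 15, 16]), (173, [532.9, 70.3], [526, 63, 15, 15]), (150, [553.3, 5.5], [547, 0, 13, 13])]
   side [(139, [286.3, 193.9], [269, 187, 28, 14]), (90, [331.5, 204.6], [325, 201, 14, 8])]
orange scene [(101, [389.9, 360.6], [382, 357, 17, 9]), (92, [309.6, 343.5], [302, 340, 16, 8]), (72, [253.4, 210.2], [251, 197, 6, 22]), (16, [410.9, 288.2], [407, 286, 9, 6])]
   side [(135, [282.8, 156.7], [276, 148, 14, 16]), (94, [304.9, 204.1], [298, 199, 15, 12])]
green scene [(245, [374.0, 266.5], [365, 259, 19, 16]), (217, [387.3, 243.1], [379, 236, 18, 15]), (140, [410.1, 268.9], [404, 263, 13, 13])]
   side [(57, [241.3, 190.7], [236, 188, 11, 7]), (44, [266.0, 188.0], [262, 186, 10, 6]), (24, [282.7, 144.2], [280, 142, 6, 5])]
red scene [(12442, [476.1, 379.7], [396, 323, 164, 97]), (4019, [156.0, 213.0], [114, 175, 92, 78]), (566, [360.0, 287.5], [346, 275, 29, 25]), (303, [290.6, 2.6], [250, 0, 64, 9]), (88, [274.2, 196.1], [268, 191, 14, 10])]
   side [(4512, [351.3, 290.5], [302, 252, 99, 75]), (1237, [299.2, 151.1], [271, 127, 65, 48]), (111, [274.5, 214.4], [268, 210, 14, 10]), (19, [327.9, 147.0], [326, 144, 4, 7])]
```

```bash
python3 - <<'E'
from h import *
np.set_printoptions(precision=4,suppress=True)
c=snap('scene');d=snap('side')
pts=dict(cap=((326.4,205.9),(253.2,198.6),.12),kA=((239.6,238.5),(331.5,204.6),.133),kB=((291.5,222.2),None,.133),red=((274.2,196.1),(274.5,214.4),.133),bar=((253.4,210.2),(304.9,204.1),.16),
 g1=((374,266.5),(266,188),.055),g2=((387.3,243.1),(241.3,190.7),.055),handle=((322.5,244.5),None,.115),tub=((156,213),(351.3,290.5),.03))
for k,(a,b,z) in pts.items():
    print(k,atz(c,a,z)[:2], atz(d,b,z)[:2] if b else '', tri(c,a,d,b) if b else '')
print('oil',[ (x['xy'],x['conf']) for x in find_in('scene','oil_bottle')])
E
python3 -m crank '[[[0,0,-0.03,0,0,0,1],[0,0,-0.03,0,0,0,1],[0,0,-0.03,0,0,0,1],[0,0,-0.03,0,0,0,1],[0,0,-0.03,0,0,0,1],[0,0,0,0,0,0,1],[0,0,0,0,0,0,1],[0,0,0,0,0,0,1]]]'
```

```text
cap [0.4379 0.0992] [0.4327 0.0917] (array([0.4347, 0.098 , 0.1168]), np.float64(0.0007504620458424006))
kA [ 0.6647 -0.0699] [ 0.6605 -0.0721] (array([ 0.6624, -0.0703,  0.1314]), np.float64(0.0015269324891258027))
kB [0.5541 0.0354]  
red [ 0.4655 -0.0512] [ 0.4514 -0.0622] (array([ 0.4562, -0.0537,  0.1265]), np.float64(0.0028403142798233308))
bar [ 0.5741 -0.0685] [ 0.5537 -0.0793] (array([ 0.5615, -0.0711,  0.1521]), np.float64(0.007383725422930079))
g1 [0.5594 0.2757] [0.5544 0.2751] (array([0.556 , 0.2762, 0.0532]), np.float64(0.0028271537304088027))
g2 [0.4567 0.2888] [0.4532 0.2887] (array([0.4541, 0.2892, 0.0538]), np.float64(0.002089049956918845))
handle [0.5889 0.1365]  
tub [ 0.5565 -0.4096] [ 0.5586 -0.3922] (array([ 0.5575, -0.4024,  0.0358]), np.float64(0.01022740758676633))
oil [([402.5, 297.7], 0.88), ([326.6, 202.6], 0.2)]
time_s: 2.25
tool_pos: [0.6246, 0.0, 0.3798]
tcp_rot: [3.139, -0.0, -1.571]
contact_force: [0.3, 0.6, 0.2]
opening: 1.002
grip_force: 0.0
```

```bash
python3 - <<'E'
from h import *
np.set_printoptions(precision=4,suppress=True)
w=snap('wrist','w1.png');print(ray(w,(280,210)))
for col in HS: print(col,blobs(w['image'],col)[:6])
E
```

```text
(array([ 0.6247, -0.0659,  0.5229]), array([ 0.0041,  0.2442, -0.9699]))
yellow [(964, [421.2, 253.9], [403, 237, 37, 34])]
blue [(1348, [249.5, 123.6], [230, 103, 41, 42]), (1179, [339.9, 210.9], [321, 192, 39, 39]), (932, [322.7, 275.3], [284, 254, 80, 32])]
orange [(837, [344.2, 119.7], [311, 102, 68, 36])]
green [(632, [321.3, 338.1], [308, 324, 28, 29]), (562, [380.6, 343.6], [368, 331, 29, 29])]
red [(1486, [428.2, 132.6], [406, 112, 45, 42]), (763, [231.2, 349.9], [211, 337, 45, 30]), (287, [101.0, 411.7], [89, 398, 24, 22])]
```

View pics/w1.png

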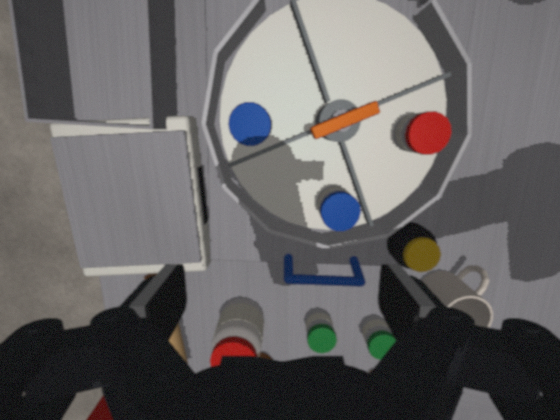

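The wrist picture shows the carousel from above: bar (344,120), red lid (428,133), blue lids (249,124) and (340,211), button (421,254), handle (323,275), green lids (321,338) and (381,344).

```bash
python3 - <<'E'
from h import *
np.set_printoptions(precision=4,suppress=True)
w=snap('wrist')
P={k:atz(w,uv,z)[:2] for k,uv,z in [('bar',(344.2,119.7),.166),('cap',(421.2,253.9),.122),('capin',(421.2,253.9),.1105),('handle',(323,280),.118),('kA',(249.5,123.6),.136),('kB',(339.9,210.9),.136),('red',(428.2,132.6),.136),('g1',(321.3,338.1),.058),('g2',(380.6,343.6),.058)]}
for k in P: print(k,P[k])
# bar direction
import math
img=w['image'];h=cv2.inRange(cv2.cvtColor(img,cv2.COLOR_BGR2HSV),*HS['orange']);ys,xs=np.nonzero(h)
q=np.array([atz(w,(x,y),.168)[:2] for x,y in zip(xs,ys)]);u,s,v=np.linalg.svd(q-q.mean(0));barang=math.atan2(v[0][1],v[0][0]);print('barang',np.degrees(barang)%180, q.mean(0))
# handle grip segment direction
lo=[atz(w,(x,y),.118)[:2] for x,y in [(288,277),(362,282)]];e=lo[0]-lo[1];print('handle dir',np.degrees(math.atan2(e[1],e[0])),np.linalg.norm(e))
for cp in ['cap','capin']:
    M=np.array([[0,0],[0,.212],[-.128,.168]]);T=np.array([P['bar'],P['handle'],P[cp]])
    a=M-M.mean(0);b=T-T.mean(0)
    th=math.atan2((a[:,0]*b[:,1]-a[:,1]*b[:,0]).sum(),(a*b).sum());Rm=np.array([[math.cos(th),-math.sin(th)],[math.sin(th),math.cos(th)]])
    t=T.mean(0)-Rm@M.mean(0);print(cp,'th',np.degrees(th),'t',t,'res',(T-(M@Rm.T+t)))
    rot=(np.degrees(barang-th)-45)
    print('rotor mod 180',rot%180,'bay',t+Rm@[0,-.09])
    for k in ['kA','kB','red','bar']: r=Rm.T@(P[k]-t);print(k,r,np.degrees(math.atan2(r[1],r[0])))
E
```

```text
bar [ 0.5578 -0.0753]
cap [0.4379 0.0956]
capin [0.4325 0.1002]
handle [0.5674 0.1357]
kA [ 0.6617 -0.0717]
kB [0.5521 0.0327]
red [ 0.4534 -0.0616]
g1 [0.5582 0.2719]
g2 [0.4581 0.2827]
barang 21.81041426269254 [ 0.5582 -0.0751]
handle dir -4.265449280287238 0.10273017995978212
cap th -2.306967528714623 t [ 0.5586 -0.0763] res [[-0.0007  0.001 ]
 [ 0.0003  0.0001]
 [ 0.0005 -0.0011]]
rotor mod 180 159.11738179140715 bay [ 0.5549 -0.1662]
kA [0.1029 0.0087] 4.831656083307515
kB [-0.0109  0.1086] 95.72728955466158
red [-0.1057  0.0104] 174.38542489163268
bar [-0.0008  0.001 ] 129.05789318918826
capin th -2.5391387752259336 t [ 0.5563 -0.0749] res [[ 0.0016 -0.0004]
 [ 0.0017 -0.0012]
 [-0.0033  0.0016]]
rotor mod 180 159.34955303791847 bay [ 0.5523 -0.1648]
kA [0.1052 0.0078] 4.252812463797944
kB [-0.009   0.1072] 94.77776219351747
red [-0.1034  0.0087] 175.20396522674537
bar [ 0.0016 -0.0003] -11.787104111250985
```

```bash
python3 -m crank '[[[-0.02,0.038,0,0,0,0,0],[-0.02,0.038,0,0,0,0,0],[-0.02,0.038,0,0,0,0,0],[-0.02,0.038,0,0,0,0,0],[-0.017,0.035,0.05,0,0,0,0],[0,0,0.06,0,0,0,0],[0,0,0.06,0,0,0,0],[0,0,0.04,0,0,0,0]]]'; python3 -m crank '[[[0,0,0.02,0,0,0,0],[0,0,0.012,0,0,0,0],[0,0,0,0,0,0,0],[0,0,0,0,0,0,0],[0,0,0,0,0,0,0],[0,0,0,0,0,0,0],[0,0,0,0,0,0,0],[0,0,0,0,0,0,0]]]'; python3 -c "
from plant import *;o=observe();print(o['joints'],o['tool_pos'],o['contact_force'])"
```

```text
time_s: 3.35
tool_pos: [0.437, 0.0961, 0.1695]
tcp_rot: [3.139, -0.001, -1.571]
contact_force: [1.1, 0.0, 1.0]
opening: -0.001
grip_force: 0.0
time_s: 4.35
tool_pos: [0.4385, 0.0968, 0.1401]
tcp_rot: [-3.141, 0.0, -1.571]
contact_force: [0.3, -0.5, -0.2]
opening: -0.001
grip_force: 0.0
[ 5.81142833e-01  1.82659216e-01 -5.37893703e-01  1.99336472e-05
 -8.50002351e-01 -5.81136695e-01] [0.43848207 0.09680515 0.14010105] [ 0.26188099 -0.49329853 -0.16073394]
```

```bash
python3 -m crank '[[[0,0,0.006,0,0,0,0],[0,0,0.005,0,0,0,0],[0,0,0.005,0,0,0,0],[0,0,0.004,0,0,0,0],[0,0,0,0,0,0,0],[0,0,0,0,0,0,0],[0,0,0,0,0,0,0],[0,0,0,0,0,0,0]]]'
```

```text
time_s: 5.35
tool_pos: [0.4383, 0.0967, 0.1201]
tcp_rot: [3.141, -0.0, -1.571]
contact_force: [-1.4, -0.3, 2.4]
opening: -0.003
grip_force: 1.1
```

```bash
python3 -m crank '[[[0,0,0.003,0,0,0,0],[0,0,0,0,0,0,0],[0,0,0,0,0,0,0],[0,0,0,0,0,0,0],[0,0,0,0,0,0,0],[0,0,0,0,0,0,0],[0,0,0,0,0,0,0],[0,0,0,0,0,0,0]]]'; python3 -m crank '[[[0,0,-0.03,0,0,0,0],[0,0,-0.05,0,0,0,0],[0,0,0,0,0,0,0],[0,0,0,0,0,0,0],[0,0,0,0,0,0,0],[0,0,0,0,0,0,0],[0,0,0,0,0,0,0],[0,0,0,0,0,0,0]]]'
```

```text
time_s: 6.35
tool_pos: [0.4384, 0.0968, 0.117]
tcp_rot: [3.142, -0.0, -1.571]
contact_force: [-1.4, -1.6, 2.8]
opening: 0.003
grip_force: 1.3
time_s: 7.35
tool_pos: [0.4384, 0.0968, 0.1967]
tcp_rot: [3.141, -0.0, -1.571]
contact_force: [0.3, 0.0, -0.3]
opening: 0.002
grip_force: 0.0
```

```bash
python3 -m crank '[[[0.043,-0.03,0,0,0,0,0.6],[0.043,-0.03,0,0,0,0,0.6],[0.043,-0.03,0,0,0,0,0.6],[0.043,-0.03,0,0,0,0,0.6],[0,0,0,0,0,0.17,0.6],[0,0,0,0,0,0.17,0.6],[0,0,0,0,0,0.17,0.6],[0,0,0,0,0,0.17,0.6]]]'; python3 -m crank '[[[0,0,0,0,0,0.17,0.6],[0,0,0,0,0,0.17,0.6],[0,0,0,0,0,0.17,0.6],[0,0,0,0,0,0,0.6],[0,0,0,0,0,0,0.6],[0,0,0,0,0,0,0.6],[0,0,0,0,0,0,0.6],[0,0,0,0,0,0,0.6]]]'; python3 - <<'E'
from h import *
w=snap('wrist');print(blobs(w['image'],'orange'))
for b in blobs(w['image'],'orange'): print(atz(w,b[1],.168))
print(observe()['joints'])
E
```

```text
time_s: 8.35
tool_pos: [0.5585, -0.0753, 0.1967]
tcp_rot: [3.141, -0.0, -2.257]
contact_force: [1.0, 1.4, -0.9]
opening: 0.604
grip_force: 0.0
time_s: 9.35
tool_pos: [0.5585, -0.0752, 0.197]
tcp_rot: [-3.142, -0.0, -2.76]
contact_force: [0.8, 0.0, 0.5]
opening: 0.6
grip_force: 0.0
[(445, [283.9, 194.1], [271, 181, 25, 39]), (126, [280.4, 242.4], [274, 224, 16, 36]), (50, [281.6, 278.6], [275, 270, 13, 18]), (13, [282.8, 289.5], [279, 288, 7, 4])]
[ 0.52873767 -0.08603043  0.168     ]
[ 0.55536129 -0.0774526   0.168     ]
[ 0.57598346 -0.06846051  0.168     ]
[ 0.58227123 -0.06517767  0.168     ]
[ 1.53670377e-01  3.08038306e-01 -1.97339244e-01  4.18058883e-06
 -1.06542763e+00 -1.34339986e+00]
```

```bash
python3 -m crank '[[[0,0,0.03,0,0,0,0.6],[0,0,0.027,0,0,0,0.6],[0,0,0,0,0,0,0],[0,0,0,0,0,0,0],[0,0,0,0,0,0,0],[0,0,0,0,0,0,0],[0,0,0,0,0,0,0],[0,0,0,0,0,0,0]]]' 40
```

```text
time_s: 10.4
tool_pos: [0.5582, -0.0747, 0.1404]
tcp_rot: [3.141, 0.0, -2.761]
contact_force: [-3.3, 4.8, -1.4]
opening: 0.248
grip_force: 39.5
```

```bash
python3 -m crank '[[[0,0,0,0,0,-0.16,0],[0,0,0,0,0,-0.16,0],[0,0,0,0,0,-0.16,0],[0,0,0,0,0,-0.16,0],[0,0,0,0,0,-0.16,0],[0,0,0,0,0,-0.16,0],[0,0,0,0,0,0,0],[0,0,0,0,0,0,0]]]'; python3 -m crank '[[[0,0,0,0,0,-0.16,0],[0,0,0,0,0,-0.16,0],[0,0,0,0,0,-0.16,0],[0,0,0,0,0,-0.16,0],[0,0,0,0,0,-0.16,0],[0,0,0,0,0,-0.174,0],[0,0,0,0,0,0,0],[0,0,0,0,0,0,0]]]'
```

```text
time_s: 11.4
tool_pos: [0.5573, -0.0739, 0.1403]
tcp_rot: [3.139, 0.001, -1.801]
contact_force: [-5.0, 8.2, 1.6]
opening: 0.246
grip_force: 39.8
time_s: 12.4
tool_pos: [0.5561, -0.0742, 0.1403]
tcp_rot: [3.139, 0.004, -0.827]
contact_force: [-7.1, 7.9, 3.1]
opening: 0.251
grip_force: 39.9
```

```bash
python3 -m crank '[[[0,0,0,0,0,0,0.6],[0,0,0,0,0,0,0.6],[0,0,0,0,0,0,0.6],[0,0,-0.05,0,0,0,0.6],[0,0,-0.06,0,0,0,0.6],[0,0,-0.06,0,0,0,0.6],[0,0,-0.05,0,0,0,0.6],[0,0,0,0,0,0,0.6]]]'; cat > meas.py <<'E'
from h import *
import math,sys
np.set_printoptions(precision=4,suppress=True)
w=snap('wrist',sys.argv[1] if len(sys.argv)>1 else None);img=w['image']
m=cv2.inRange(cv2.cvtColor(img,cv2.COLOR_BGR2HSV),*HS['orange']);ys,xs=np.nonzero(m)
if len(xs)>50:
    q=np.array([atz(w,(x,y),.168)[:2] for x,y in zip(xs,ys)]);u,s,v=np.linalg.svd(q-q.mean(0),full_matrices=False);print('bar',np.degrees(math.atan2(v[0][1],v[0][0]))%180,q.mean(0))
z=dict(yellow=.112,blue=.137,red=.137,green=.137)
for c in z:
    for b in blobs(img,c,150): print(c,b[0],b[1],atz(w,b[1],z[c])[:2],'bench',atz(w,b[1],.058)[:2])
E
python3 meas.py w2.png
```

```text
time_s: 13.4
tool_pos: [0.5603, -0.0757, 0.3656]
tcp_rot: [-3.133, -0.008, -0.827]
contact_force: [-0.5, -0.4, -1.3]
opening: 0.598
grip_force: 0.0
bar 138.87346870724406 [ 0.5586 -0.0758]
yellow 907 [264.8, 336.5] [0.4331 0.1015] bench [0.4099 0.1322]
blue 1297 [370.9, 219.3] [ 0.4581 -0.1194] bench [ 0.4273 -0.1183]
blue 1145 [257.1, 267.1] [0.5172 0.0197] bench [0.499  0.0502]
blue 522 [157.3, 274.5] [0.603  0.1129] bench [0.603  0.1633]
red 12894 [465.6, 39.4] [ 0.5275 -0.3201] bench [ 0.5114 -0.3617]
red 2055 [41.3, 300.3] [0.6916 0.2446] bench [0.7104 0.323 ]
red 1539 [332.3, 108.2] [ 0.5815 -0.1779] bench [ 0.5769 -0.1892]
```

View pics/w2.png

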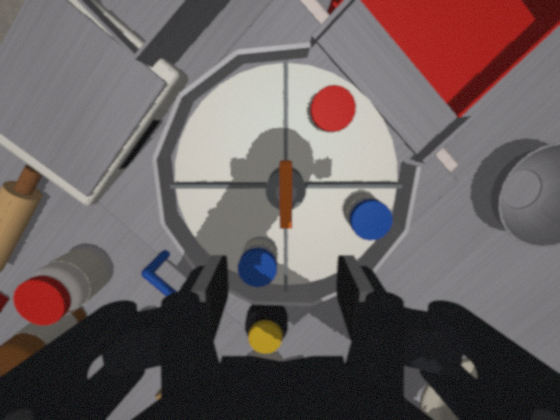

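The bar and walls are square to the tool, at 132.6° in the world as planned. The red tin's compartment faces the spout, and the "138.9" came from wood-coloured pixels. Next I press the brake.

```bash
python3 -m crank '[[[0,0,0,0,0,0.186,0],[0,0,0,0,0,0.186,0],[0,0,0,0,0,0.186,0],[0,0,0,0,0,0.186,0],[-0.043,0.03,0,0,0,0,0],[-0.043,0.03,0,0,0,0,0],[-0.043,0.03,0,0,0,0,0],[-0.043,0.03,0,0,0,0,0]]]'; python3 -m crank '[[[0,0,0.06,0,0,0,0],[0,0,0.06,0,0,0,0],[0,0,0.06,0,0,0,0],[0,0,0.035,0,0,0,0],[0,0,0,0,0,0,0],[0,0,0,0,0,0,0],[0,0,0,0,0,0,0],[0,0,0,0,0,0,0]]]'
```

```text
time_s: 14.45
tool_pos: [0.437, 0.0976, 0.3584]
tcp_rot: [3.139, -0.001, -1.571]
contact_force: [0.1, 0.8, -0.1]
opening: -0.002
grip_force: 0.0
time_s: 15.45
tool_pos: [0.4391, 0.0971, 0.1462]
tcp_rot: [-3.139, 0.001, -1.571]
contact_force: [0.3, 0.9, 0.3]
opening: 0.003
grip_force: 0.0
```

```bash
python3 -m crank '[[[0,0,0.012,0,0,0,0],[0,0,0.01,0,0,0,0],[0,0,0.01,0,0,0,0],[0,0,0.009,0,0,0,0],[0,0,0.004,0,0,0,0],[0,0,0.001,0,0,0,0],[0,0,0.001,0,0,0,0],[0,0,0,0,0,0,0]]]'
```

```text
time_s: 16.45
tool_pos: [0.4386, 0.0967, 0.1011]
tcp_rot: [-3.141, -0.001, -1.569]
contact_force: [-11.2, 0.3, 30.6]
opening: 0.0
grip_force: 15.0
```

```bash
python3 -m crank '[[[0,0,-0.01,0,0,0,0],[0,0,-0.01,0,0,0,0],[0,0,-0.015,0,0,0,0],[0,0,0,0,0,0,0],[0,0,0.01,0,0,0,0],[0,0,0.005,0,0,0,0],[0,0,0,0,0,0,0],[0,0,0,0,0,0,0]]]'; python3 -m crank '[[[0,0,0.006,0,0,0,0],[0,0,0.004,0,0,0,0],[0,0,0,0,0,0,0],[0,0,0,0,0,0,0],[0,0,0,0,0,0,0],[0,0,0,0,0,0,0],[0,0,0,0,0,0,0],[0,0,0,0,0,0,0]]]'
```

```text
time_s: 17.45
tool_pos: [0.4385, 0.0968, 0.1177]
tcp_rot: [3.141, -0.0, -1.571]
contact_force: [0.1, 0.4, -0.0]
opening: 0.004
grip_force: 0.0
time_s: 18.45
tool_pos: [0.4389, 0.0971, 0.1082]
tcp_rot: [-3.141, 0.0, -1.571]
contact_force: [1.6, 0.0, 3.9]
opening: 0.003
grip_force: 1.9
```

```bash
python3 -m crank '[[[0,0,-0.05,0,0,0,0.7],[0,0,-0.05,0,0,0,0.7],[-0.013,-0.043,0,0,0,0,0.7],[-0.013,-0.043,0,0,0,0,0.7],[-0.013,-0.042,0,0,0,0,0.7],[0,0,0,0,0,-0.17,0.7],[0,0,0,0,0,-0.17,0.7],[0,0,0,0,0,-0.17,0.7]]]'; python3 -m crank '[[[0,0,0,0,0,-0.17,0.7],[0,0,0,0,0,-0.17,0.7],[0,0,0,0,0,-0.17,0.7],[0,0,0,0,0,-0.17,0.7],[0,0,0,0,0,-0.17,0.7],[0,0,0,0,0,-0.169,0.7],[0,0,0,0,0,0,0.7],[0,0,0,0,0,0,0.7]]]'; python3 meas.py w3.png
```

```text
time_s: 19.45
tool_pos: [0.5649, 0.1352, 0.2059]
tcp_rot: [3.136, 0.001, -1.056]
contact_force: [-0.9, 0.5, -0.5]
opening: 0.699
grip_force: 0.0
time_s: 20.45
tool_pos: [0.5658, 0.1355, 0.2072]
tcp_rot: [3.141, 0.002, -0.044]
contact_force: [-0.9, 0.3, 0.1]
opening: 0.694
grip_force: 0.0
yellow 1351 [331.6, 345.7] [0.4487 0.0976] bench [0.4072 0.0897]
blue 3526 [437.3, 280.3] [0.52   0.0242] bench [ 0.4785 -0.016 ]
blue 2687 [281.7, 212.3] [0.5761 0.1351] bench [0.5555 0.136 ]
red 8896 [72.9, 41.5] [0.6873 0.2552] bench [0.7079 0.3007]
green 2195 [135.5, 215.2] [0.5785 0.2355] bench [0.5588 0.2736]
green 657 [135.2, 300.6] [0.5134 0.2464] bench [0.4696 0.2886]
```

View pics/w3.png

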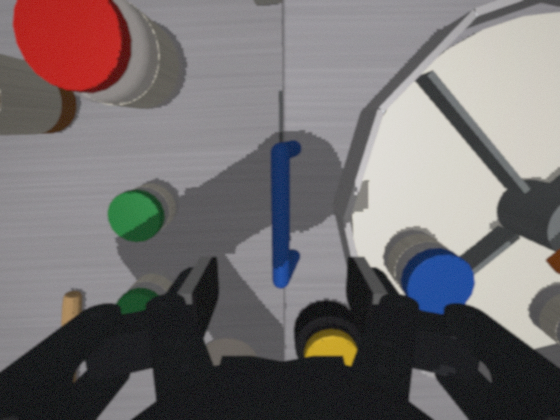

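The handle stands upright in the picture at column 281, midway between the fingers, and the button (331,346) is below. The grasp is aligned.

```bash
python3 -m crank '[[[0,0,0,0,0,0,0.45],[0,0,0.04,0,0,0,0.45],[0,0,0.04,0,0,0,0.45],[0,0,0.03,0,0,0,0.45],[0,0,0,0,0,0,0],[0,0,0,0,0,0,0],[0,0,0,0,0,0,0],[0,0,0,0,0,0,0]]]' 40
```

```text
time_s: 21.5
tool_pos: [0.5661, 0.1365, 0.0983]
tcp_rot: [-3.14, 0.0, -0.042]
contact_force: [-2.9, 5.3, -5.7]
opening: 0.149
grip_force: 39.0
```

```bash
python3 -m crank '[[[0,0.0017,-0.0095,0,0,0,0],[0,0.002,-0.0095,0,0,0,0],[0,0.0022,-0.0095,0,0,0,0],[0,0.0025,-0.0094,0,0,0,0],[0,0.0027,-0.0093,0,0,0,0],[0,0.0029,-0.0092,0,0,0,0],[0,0.0031,-0.0091,0,0,0,0],[0,0.0034,-0.0091,0,0,0,0]]]'
```

```text
time_s: 22.5
tool_pos: [0.5652, 0.1163, 0.1729]
tcp_rot: [-3.139, -0.0, -0.042]
contact_force: [-1.7, 5.8, -7.3]
opening: 0.144
grip_force: 38.9
```

```bash
python3 -m crank '[[[0,0.0036,-0.009,0,0,0,0],[0,0.004,-0.009,0,0,0,0],[0,0.0042,-0.009,0,0,0,0],[0,0.0045,-0.0089,0,0,0,0],[0,0.0047,-0.0089,0,0,0,0],[0,0.0049,-0.0088,0,0,0,0],[0,0.005,-0.0088,0,0,0,0],[0,0,0,0,0,0,0]]]'; python3 -m crank '[[[0,0,0,0,0,0,0],[0,0,0,0,0,0,0],[0,0,0,0,0,0,0],[0,0,0,0,0,0,0],[0,0,0,0,0,0,0],[0,0,0,0,0,0,0],[0,0,0,0,0,0,0],[0,0,0,0,0,0,0]]]'; python3 - <<'E'
from h import *
for n in ['scene','side']:
    c=snap(n,n+'2.png'); print(n,blobs(c['image'],'red')[:6])
a=cv2.imread('pics/scene2.png')[130:310,90:360];b=cv2.imread('pics/side2.png')[140:330,200:420]
f=lambda i:cv2.resize(i,(400,300));cv2.imwrite('pics/t2.png',np.hstack([f(a),f(b)]))
E
```

```text
time_s: 23.5
tool_pos: [0.564, 0.0855, 0.2366]
tcp_rot: [-3.138, -0.002, -0.042]
contact_force: [-1.9, 7.4, -2.4]
opening: 0.145
grip_force: 39.3
time_s: 24.5
tool_pos: [0.564, 0.0858, 0.2361]
tcp_rot: [-3.138, -0.001, -0.042]
contact_force: [-2.5, 7.4, -2.0]
opening: 0.146
grip_force: 39.2
scene [(12435, [476.1, 379.7], [397, 323, 163, 97]), (3785, [156.2, 212.1], [114, 175, 96, 78]), (567, [360.0, 287.4], [346, 275, 29, 25]), (304, [290.8, 2.6], [251, 0, 63, 9])]
side [(4146, [352.1, 291.7], [302, 251, 99, 76]), (1180, [315.2, 148.6], [296, 127, 41, 44]), (203, [275.3, 142.9], [271, 130, 10, 28]), (38, [294.6, 165.4], [291, 162, 7, 7])]
```

View pics/t2.png

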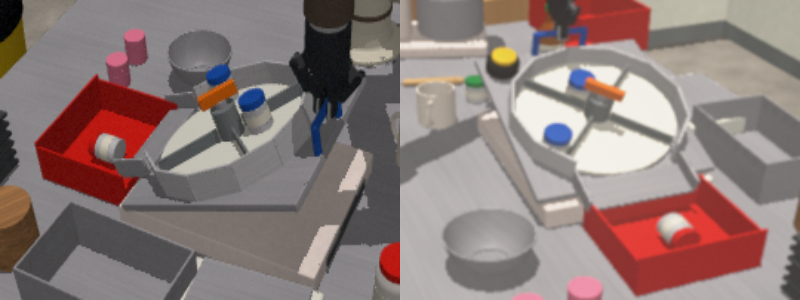

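In the crops the red tin lies in the tub (left at 108,150, right at 675,228) and both blue tins are still inside. I'll lower the deck along the same arc.

```bash
python3 -m crank '[[[0,-0.005,0.0088,0,0,0,0],[0,-0.0049,0.0088,0,0,0,0],[0,-0.0047,0.0089,0,0,0,0],[0,-0.0045,0.0089,0,0,0,0],[0,-0.0042,0.009,0,0,0,0],[0,-0.004,0.009,0,0,0,0],[0,-0.0036,0.009,0,0,0,0],[0,0,0,0,0,0,0]]]'; python3 -m crank '[[[0,-0.0034,0.0091,0,0,0,0],[0,-0.0031,0.0091,0,0,0,0],[0,-0.0029,0.0092,0,0,0,0],[0,-0.0027,0.0093,0,0,0,0],[0,-0.0025,0.0094,0,0,0,0],[0,-0.0022,0.0095,0,0,0,0],[0,-0.002,0.0095,0,0,0,0],[0,-0.0017,0.0095,0,0,0,0]]]'; python3 -m crank '[[[0,0,0,0,0,0,0],[0,0,0,0,0,0,0],[0,0,0,0,0,0,0.45],[0,0,0,0,0,0,0.45],[0,0,0,0,0,0,0.45],[0,0,-0.04,0,0,0,0.45],[0,0,-0.06,0,0,0,0.45],[0,0,0,0,0,0,0.45]]]'
```

```text
time_s: 25.6
tool_pos: [0.5652, 0.1163, 0.173]
tcp_rot: [-3.141, 0.0, -0.041]
contact_force: [-2.4, 6.5, -2.4]
opening: 0.145
grip_force: 39.8
time_s: 26.6
tool_pos: [0.5661, 0.1365, 0.0987]
tcp_rot: [-3.141, 0.0, -0.041]
contact_force: [-3.9, 5.1, -2.7]
opening: 0.149
grip_force: 41.2
time_s: 27.6
tool_pos: [0.5698, 0.1366, 0.2043]
tcp_rot: [-3.137, -0.012, -0.041]
contact_force: [0.3, 0.7, -0.3]
opening: 0.452
grip_force: 0.0
```

```bash
python3 -m crank '[[[0,0,-0.05,0,0,0,1],[0,0,-0.05,0,0,0,1],[0,0,-0.05,0,0,0,1],[-0.037,-0.043,0,0,0,0,1],[-0.037,-0.043,0,0,0,0,1],[0,0,0,0,0,0,1],[0,0,0,0,0,0,1],[0,0,0,0,0,0,1]]]'; python3 meas.py w4.png; python3 - <<'E'
from h import *
c=snap('scene');d=snap('side')
for col in ['green','yellow']:
  print(col,blobs(c['image'],col),blobs(d['image'],col))
for l,z in [('oil_bottle',.1),('sugar_jar',.06),('mug',.045)]:
    print(l,[(x['xy'],round(x['conf'],2),atz(c,x['xy'],z)[:2]) for x in find_in('scene',l)][:2])
E
```

```text
time_s: 28.6
tool_pos: [0.4967, 0.224, 0.3477]
tcp_rot: [3.141, 0.0, -0.043]
contact_force: [-0.2, -1.3, 0.0]
opening: 1.003
grip_force: 0.0
bar 16.597104594068554 [ 0.5358 -0.0479]
yellow 1211 [384.6, 228.8] [0.4376 0.0994] bench [0.4198 0.082 ]
blue 1922 [504.9, 136.4] [ 0.5441 -0.0171] bench [ 0.54   -0.0703]
blue 1154 [356.7, 119.8] [0.568  0.1417] bench [0.5692 0.1239]
red 1668 [231.6, 13.5] [0.6727 0.2652] bench [0.6974 0.2751]
green 1094 [240.8, 134.1] [0.5587 0.265 ] bench [0.5578 0.2748]
green 918 [237.0, 210.5] [0.4749 0.2758] bench [0.4554 0.288 ]
green 742 [91.4, 8.8] [0.6826 0.4009] bench [0.7095 0.4411]
green [(247, [374.0, 266.5], [365, 259, 19, 16]), (216, [387.3, 243.1], [379, 236, 18, 15]), (140, [410.1, 268.9], [404, 263, 13, 13])] [(43, [266.0, 187.9], [262, 186, 10, 6]), (35, [241.4, 191.3], [237, 189, 9, 5]), (23, [282.6, 144.1], [280, 142, 6, 5])]
yellow [(1855, [61.1, 173.6], [6, 140, 102, 56]), (175, [326.0, 208.9], [318, 203, 17, 13])] [(89, [253.1, 201.4], [247, 198, 13, 8])]
oil_bottle [([402.4, 295.6], 0.89, array([0.67400457, 0.36944726]))]
sugar_jar [([359.9, 303.6], 0.63, array([0.70228511, 0.27422981])), ([150.7, 207.2], 0.37, array([ 0.56754815, -0.41622229]))]
mug [([367.5, 213.0], 0.84, array([0.33762295, 0.20229467]))]
```

View pics/w4.png

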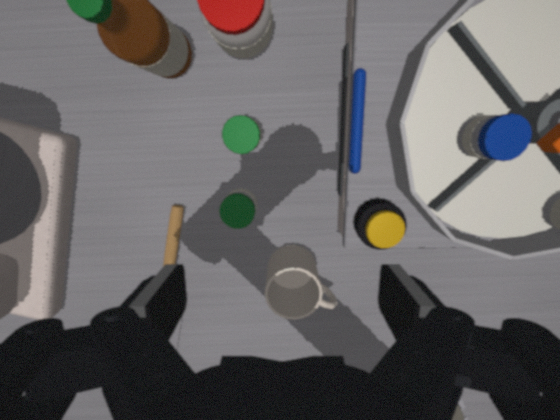

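Both green tins (241,134) and (237,211) are undisturbed, and no third one is visible. The third green is the oil bottle's cap. I'll grasp g1 at (0.558, 0.275).

```bash
python3 -m crank '[[[0.03,-0.027,0,0,0,0,1],[0.0295,-0.0265,0,0,0,0,1],[0,0,0.06,0,0,0,1],[0,0,0.06,0,0,0,1],[0,0,0.06,0,0,0,1],[0,0,0.05,0,0,0,1],[0,0,0,0,0,0,1],[0,0,0,0,0,0,1]]]'; python3 meas.py
```

```text
time_s: 29.9
tool_pos: [0.5594, 0.2766, 0.1202]
tcp_rot: [-3.14, -0.003, -0.041]
contact_force: [0.1, 0.5, 1.7]
opening: 1.002
grip_force: 0.0
blue 2715 [539.2, 292.0] [0.552  0.1649] bench [0.5067 0.097 ]
blue 754 [543.1, 137.0] [0.6179 0.1742] bench [0.6137 0.1121]
red 3805 [289.0, 16.1] [0.6629 0.2697] bench [0.6869 0.2673]
green 4020 [283.8, 231.3] [0.5842 0.2747] bench [0.5589 0.2754]
green 1558 [272.9, 345.7] [0.5296 0.2818] bench [0.4703 0.287 ]
```

```bash
python3 -m crank '[[[0,0.001,0.05,0,0,0,1],[0,0,0.048,0,0,0,1],[0,0,0,0,0,0,1],[0,0,0,0,0,0,0],[0,0,0,0,0,0,0],[0,0,0,0,0,0,0],[0,0,0,0,0,0,0],[0,0,0,0,0,0,0]]]' 30;  python3 -m crank '[[[0,0,-0.05,0,0,0,0],[0,0,-0.06,0,0,0,0],[0,0,-0.06,0,0,0,0],[0,0,-0.06,0,0,0,0],[0,0,0,0,0,0,0],[0,0,0,0,0,0,0],[0,0,0,0,0,0,0],[0,0,0,0,0,0,0]]]'
```

```text
time_s: 30.95
tool_pos: [0.5595, 0.2761, 0.0232]
tcp_rot: [-3.138, -0.005, -0.041]
contact_force: [-1.7, 0.8, 6.7]
opening: 0.577
grip_force: 31.4
time_s: 31.95
tool_pos: [0.5573, 0.2744, 0.2483]
tcp_rot: [3.14, 0.002, -0.042]
contact_force: [-0.2, 0.1, -1.8]
opening: 0.578
grip_force: 31.8
```

```bash
python3 -m crank '[[[0.006,0.05,0,0,0,0,0],[0.006,0.057,0,0,0,0,0],[0.006,0.057,0,0,0,0,0],[0.006,0.057,0,0,0,0,0],[0.006,0.057,0,0,0,0,0],[0.006,0.057,0,0,0,0,0],[0.006,0.057,0,0,0,0,0],[0.0053,0.0658,0,0,0,0,0]]]';  python3 -m crank '[[[0,0,0,0,0,0,0],[0,0,0,0,0,0,0],[0,0,0,0,0,0,0],[0,0,0,0,0,0,0],[0,0,0,0,0,0,0],[0,0,0,0,0,0,0],[0,0,0,0,0,0,0],[0,0,0,0,0,0,0]]]'
```

```text
time_s: 32.95
tool_pos: [0.5577, 0.2748, 0.25]
tcp_rot: [-3.142, -0.0, -0.042]
contact_force: [0.2, 0.1, -1.5]
opening: 0.579
grip_force: 31.8out of range: row 8 has 0.0658, outside -0.0625 to 0.0625
```

```bash
python3 -m crank '[[[0.006,0.054,0,0,0,0,0],[0.006,0.058,0,0,0,0,0],[0.006,0.058,0,0,0,0,0],[0.006,0.058,0,0,0,0,0],[0.006,0.058,0,0,0,0,0],[0.006,0.058,0,0,0,0,0],[0.006,0.058,0,0,0,0,0],[0.0053,0.056,0,0,0,0,0]]]';  python3 -m crank '[[[0,0,0,0,0,0,0],[0,0,0,0,0,0,0],[0,0,0,0,0,0,0],[0,0,0,0,0,0,0],[0,0,0.05,0,0,0,0],[0,0,0.045,0,0,0,0],[0,0,0,0,0,0,0],[0,0,0,0,0,0,0]]]'; python3 meas.py w5.png
```

```text
time_s: 33.95
tool_pos: [0.5858, -0.1867, 0.2502]
tcp_rot: [3.142, -0.001, -0.042]
contact_force: [1.9, 0.4, -1.5]
opening: 0.576
grip_force: 31.9
time_s: 34.95
tool_pos: [0.5874, -0.1848, 0.1571]
tcp_rot: [3.14, -0.003, -0.04]
contact_force: [0.7, 0.4, -0.3]
opening: 0.575
grip_force: 32.0
bar 127.68226264143054 [ 0.5731 -0.0882]
blue 3209 [21.3, 325.6] [ 0.5494 -0.0325] bench [0.4995 0.0424]
red 26025 [495.9, 214.5] [ 0.6051 -0.2983] bench [ 0.5821 -0.352 ]
red 181 [465.4, 365.4] [ 0.5115 -0.2922] bench [ 0.4432 -0.343 ]
green 12341 [281.8, 304.3] [ 0.557  -0.1836] bench [ 0.5107 -0.1818]
```

View pics/w5.png

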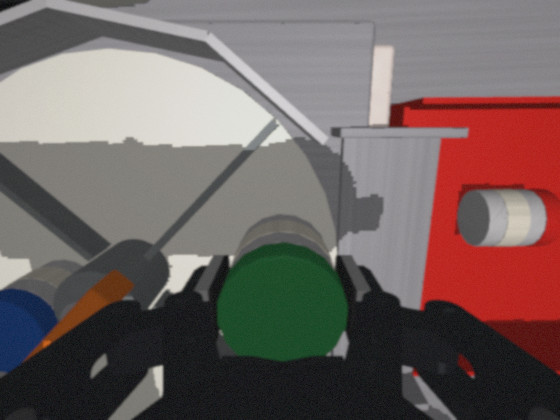

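The green tin is held upright over the compartment, clear of the wall that ends at (275,120). The red tin lies in the tub at (500,215).

```bash
python3 -m crank '[[[0,0,0.025,0,0,0,0],[0,0,0.02,0,0,0,0],[0,0,0.0095,0,0,0,0],[0,0,0,0,0,0,0],[0,0,0,0,0,0,0],[0,0,0,0,0,0,0.8],[0,0,0,0,0,0,0.8],[0,0,0,0,0,0,0.8]]]';  python3 -m crank '[[[0,0,-0.03,0,0,0,0.8],[0,0,-0.06,0,0,0,0.8],[0,0,-0.06,0,0,0,0.8],[0,0,0,0,0,0,0.8],[0,0,0,0,0,0,0.8],[0,0,0,0,0,0,0.8],[0,0,0,0,0,0,0.8],[0,0,0,0,0,0,0.8]]]'; python3 meas.py; python3 - <<'E'
from h import *
c=snap('scene');print(blobs(c['image'],'green'),[atz(c,b[1],.055)[:2] for b in blobs(c['image'],'green')])
E
```

```text
time_s: 36.0
tool_pos: [0.586, -0.1848, 0.1007]
tcp_rot: [3.142, -0.0, -0.042]
contact_force: [0.5, 0.3, 1.6]
opening: 0.8
grip_force: 0.0
time_s: 37.0
tool_pos: [0.5857, -0.1848, 0.2496]
tcp_rot: [3.142, 0.002, -0.042]
contact_force: [-0.9, -0.6, 0.0]
opening: 0.795
grip_force: 0.0
bar 133.12052328627897 [ 0.5582 -0.0768]
yellow 635 [12.3, 345.0] [0.4507 0.0949] bench [0.412  0.1493]
blue 2372 [94.3, 262.9] [ 0.5468 -0.022 ] bench [0.5145 0.0291]
blue 1186 [243.4, 345.5] [ 0.4591 -0.1439] bench [ 0.3996 -0.1304]
red 31867 [477.4, 204.7] [ 0.5847 -0.3447] bench [ 0.564  -0.3932]
green 2556 [282.0, 210.7] [ 0.5863 -0.185 ] bench [ 0.5661 -0.1842]
[(217, [387.3, 243.1], [379, 236, 18, 15]), (202, [214.3, 210.8], [206, 204, 18, 15]), (140, [410.1, 268.9], [404, 263, 13, 13])] [array([0.456703  , 0.28883576]), array([ 0.50740833, -0.23087253]), array([0.5329893 , 0.36798608])]
```

```bash
python3 -m crank '[[[-0.0187,-0.0584,0,0,0,0,1],[-0.0187,-0.0584,0,0,0,0,1],[-0.0187,-0.0584,0,0,0,0,1],[-0.0187,-0.0584,0,0,0,0,1],[-0.0187,-0.0584,0,0,0,0,1],[-0.0187,-0.0584,0,0,0,0,1],[-0.0187,-0.0584,0,0,0,0,1],[-0.0187,-0.0584,0,0,0,0,1]]]';  python3 -m crank '[[[0,0,0,0,0,0,1],[0,0,0,0,0,0,1],[0,0,0.04,0,0,0,1],[0,0,0.05,0,0,0,1],[0,0,0.04,0,0,0,1],[0,0,0,0,0,0,1],[0,0,0,0,0,0,1],[0,0,0,0,0,0,1]]]'; python3 meas.py
```

```text
time_s: 38.1
tool_pos: [0.4551, 0.2901, 0.2509]
tcp_rot: [-3.141, -0.001, -0.041]
contact_force: [0.8, 0.3, -0.1]
opening: 1.002
grip_force: 0.0
time_s: 39.1
tool_pos: [0.4571, 0.2889, 0.1227]
tcp_rot: [-3.138, -0.003, -0.042]
contact_force: [-0.3, -0.2, -0.5]
opening: 1.002
grip_force: 0.0
blue 463 [548.8, 131.7] [0.5173 0.1828] bench [0.5142 0.1197]
green 3935 [282.6, 231.6] [0.481  0.2875] bench [0.4556 0.2886]
```

Green tin 2 is at (0.4556, 0.2886), and the tool is within 1.5 mm of it. Descend and grip.

```bash
python3 -m crank '[[[-0.001,0,0.05,0,0,0,1],[0,0,0.05,0,0,0,1],[0,0,0,0,0,0,1],[0,0,0,0,0,0,0],[0,0,0,0,0,0,0],[0,0,0,0,0,0,0],[0,0,0,0,0,0,0],[0,0,0,0,0,0,0]]]' 30;  python3 -m crank '[[[0,0,-0.05,0,0,0,0],[0,0,-0.06,0,0,0,0],[0,0,-0.06,0,0,0,0],[0,0,-0.06,0,0,0,0],[0,0,0,0,0,0,0],[0,0,0,0,0,0,0],[0,0,0,0,0,0,0],[0,0,0,0,0,0,0]]]'
```

```text
time_s: 40.15
tool_pos: [0.4562, 0.2896, 0.0231]
tcp_rot: [-3.138, -0.004, -0.041]
contact_force: [-1.2, -0.1, 7.3]
opening: 0.578
grip_force: 31.1
time_s: 41.15
tool_pos: [0.4545, 0.2879, 0.249]
tcp_rot: [3.139, 0.002, -0.042]
contact_force: [-0.4, -0.2, -1.5]
opening: 0.578
grip_force: 32.1
```

```bash
python3 -m crank '[[[0.0108,0.0584,0,0,0,0,0],[0.0108,0.0584,0,0,0,0,0],[0.0108,0.0584,0,0,0,0,0],[0.0108,0.0584,0,0,0,0,0],[0.0108,0.0584,0,0,0,0,0],[0.0108,0.0584,0,0,0,0,0],[0.0108,0.0584,0,0,0,0,0],[0.0108,0.0584,0,0,0,0,0]]]';  python3 -m crank '[[[0,0,0,0,0,0,0],[0,0,0,0,0,0,0],[0,0,0,0,0,0,0],[0,0,0,0,0,0,0],[0,0,0.05,0,0,0,0],[0,0,0.045,0,0,0,0],[0,0,0,0,0,0,0],[0,0,0,0,0,0,0]]]'
```

```text
time_s: 42.15
tool_pos: [0.5217, -0.1841, 0.2497]
tcp_rot: [3.142, 0.001, -0.042]
contact_force: [1.5, 0.2, -0.9]
opening: 0.577
grip_force: 32.2
time_s: 43.15
tool_pos: [0.5233, -0.182, 0.1575]
tcp_rot: [3.14, -0.003, -0.04]
contact_force: [0.1, 0.4, -1.3]
opening: 0.577
grip_force: 32.2
```

```bash
python3 -m crank '[[[0,0,0.025,0,0,0,0],[0,0,0.02,0,0,0,0],[0,0,0.0095,0,0,0,0],[0,0,0,0,0,0,0],[0,0,0,0,0,0,0],[0,0,0,0,0,0,0.8],[0,0,0,0,0,0,0.8],[0,0,0,0,0,0,0.8]]]';  python3 -m crank '[[[0,0,-0.03,0,0,0,0.8],[0,0,-0.06,0,0,0,0.8],[0,0,-0.06,0,0,0,0.8],[0,0,-0.06,0,0,0,0.8],[0.04,-0.04,0,0,0,0,0.8],[0.04,-0.04,0,0,0,0,0.8],[0,0,0,0,0,0,0.8],[0,0,0,0,0,0,0.8]]]'; python3 meas.py w6.png;python3 - <<'E'
from h import *
for n in ['scene','side']:
    c=snap(n,n+'3.png'); print(n,blobs(c['image'],'green'))
    cv2.imwrite
cv2.imwrite('pics/f.png',np.hstack([cv2.resize(cv2.imread('pics/'+n),(400,300)) for n in ['scene3.png','w6.png']]))
E
```

```text
time_s: 44.15
tool_pos: [0.5219, -0.1822, 0.1014]
tcp_rot: [3.142, -0.001, -0.042]
contact_force: [0.1, -0.7, 0.0]
opening: 0.802
grip_force: 0.0
time_s: 45.15
tool_pos: [0.6048, -0.1054, 0.3106]
tcp_rot: [3.141, 0.001, -0.041]
contact_force: [-0.2, -1.0, -0.2]
opening: 0.805
grip_force: 0.0
bar 132.73269265879742 [ 0.5588 -0.0757]
blue 1888 [71.4, 230.4] [0.578  0.1133] bench [0.5548 0.1686]
blue 1445 [319.6, 330.6] [ 0.4484 -0.1417] bench [ 0.393  -0.1501]
blue 1313 [206.5, 251.9] [ 0.5485 -0.0237] bench [ 0.518  -0.0027]
red 19539 [498.4, 211.1] [ 0.5804 -0.325 ] bench [ 0.5579 -0.3791]
green 1758 [359.7, 211.3] [ 0.5861 -0.184 ] bench [ 0.5649 -0.2029]
green 1021 [350.0, 265.5] [ 0.5267 -0.175 ] bench [ 0.4908 -0.1916]
scene [(407, [219.6, 204.3], [206, 191, 28, 28]), (140, [410.1, 268.9], [404, 263, 13, 13])]
side [(119, [309.1, 228.0], [302, 224, 15, 10]), (107, [327.6, 224.9], [321, 221, 14, 9]), (23, [282.6, 144.1], [280, 142, 6, 5])]
```

View pics/f.png

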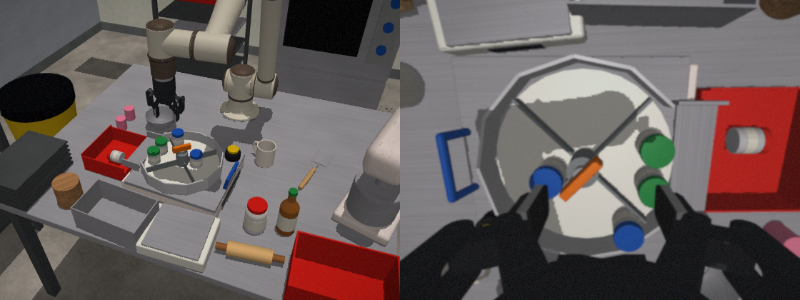

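The final pictures show both green tins upright in the spout compartment, the blue tins in their own compartments, and the red tin lying in the tub. The bar reads 132.7°, so the carousel is square, and the bench holds no other green-lidded tin.

```bash
python3 -c "
from plant import *
print(job_done())"
```

```text
the job is handed in; nothing more can be done
None
```

The job is handed in (no verdict came back): the red-lidded tin lies in the tub, both green-lidded tins stand upright in the spout compartment, the brake was felt in before tipping and the carousel is square, the deck is down, and the blue-lidded tins are in their own compartments.

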